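# Load the ring-core tester and set its range by clicks

### The arm

A 7-joint arm with a two-finger parallel gripper is mounted at the origin on a cart in front of the work surface, level with it; the furniture and walls round the work are solid. World frame = base frame: x ahead of the robot, y to its left, z up, the work surface at z = 0. Lengths are in m, angles in degrees, forces in N, time in s.
With the tool pointing down it reaches from about 0.35 to 0.775 m from the base axis. Payload 3.1 kg.
Tool frame: the origin (TCP) lies between the finger pads, 19 mm behind the fingertips; this is the grasp point; z points along the fingers, y is the direction in which the jaws open and shut (so a half turn about z gives the same grasp; the last joint's range is limited). The gripper opens to 85 mm and grips with 20 to 120 N. Pads are 22 mm wide; open, the fingers measure 114 mm over their backs; the gripper's body (76 mm by 85 mm) begins 54 mm behind the grasp point. The pads swing forward as they close: fully open they stand 13 mm farther back than shut.
Start: joints at [-76.931, 17.813, 0.802, 86.603, -0.252, 75.585, -1.558], TCP at [0.147, 0.53, 0.25] pointing down, gripper open.
Joint ranges: [-154.91, 154.91], [-16.99, 109.72], [-72.82, 74.43], [7.12, 147.25], [-82.49, 262.49], [11.32, 116.49], [-174.64, 174.64]. Speed limits (degrees/s): [159.86, 159.86, 180, 180, 180, 180, 180].

### API

Orientations are given as [roll, pitch, yaw] about the fixed x, y, z axes, in that order (R = Rz(yaw) Ry(pitch) Rx(roll)).
In Python, from station import robot, fingers, vision, workorder, recognise gives the robot as it stands. Calls block until the motion is done:
- robot.move_to(position, orientation): joint-space move of the TCP to a pose.
- robot.line_to(position, orientation=None, velocity=0.15, f_stop=None): straight line of the TCP; orientation=None keeps the orientation; velocity is the mean speed in m/s. With f_stop (N) it stops when the force on the tool has changed by that much, and returns True; else False.
- robot.move_j(angles): joint-space move.
- fingers.gripper_to(opening, force=None): opening from 0.0 (shut) to 1.0 (fully open); force is the grip in N (None keeps the last); returns when the fingers have stopped.
- robot.pause(seconds).
- robot.inverse_kinematics(position, orientation): joint angles nearest the present ones, or None.
- vision.grab_frame(name): name is "side" or "top" or "wrist"; returns the picture (384x512x3 uint8, red, green, blue); there is no depth.
- vision.calibration(name): a dict with "mtx" (3x3 intrinsics, pixels), "k1" (the pictures are not rectified: a ray, as slopes to the right and down, at radius r is drawn at 1 + k1 r^2 times it, then the intrinsics apply), "extrinsics" (4x4, takes a point from world to camera coordinates); the wrist camera has in their place "T_tool_cam" (4x4, takes a point from camera to tool coordinates, whose origin is the TCP and whose axes are the flange's). Camera axes: x right, y up, looking along -z (the intrinsics and any distortion apply to the point x, -y, -z); pixel columns grow to the right and rows downward; lengths in m; the calibration is good to about 2 mm. A picture is of the moment at which its call begins: read the wrist's pose just before it. calibration takes no time and is no camera call.
A pose or a line that the arm cannot do raises robot.PlanningError and nothing moves.
- workorder.close_job(): hands the job in, once; it reports no verdict.
Trained networks look in the newest picture that a camera, given by its name, has taken for a name from the list of things; names that differ only in an ending like _2 or _b are one class to them, and where a whole thing is asked for, a point or a joint stands for the part that bears it (a point fixed in the world has none). Each returns a list of dicts, best first, with "p" (0 to 1); they miss things now and then, are a little off and sometimes report something else, mostly with a low value. They report only what shows in the picture. A call takes as long as a camera call. They do not tell look-alikes from the thing itself.
- recognise(label, camera): "rect" ([centre column, centre row, width, height] in pixels, round what is visible of it).
Readings, each from a call of its own:
- robot.current_time_s(): time.
- robot.current_joint_positions(): joint angles.
- robot.current_dq(): joint speeds.
- robot.current_joint_torque(): joint torques, N m.
- robot.current_tool_pos(): TCP position.
- robot.current_eef_rot(): TCP orientation.
- robot.current_contact_force(): force on the tool from outside, world axes, zero at the start.
- robot.current_torque(): the same for the moment, N m.
- robot.current_finger_gap(): opening from 0.0 (shut) to 1.0 (fully open).
Only numpy, scipy, OpenCV 4.12 (cv2) and the standard library are available. Lean on these libraries where they do the work, as an engineer would, in place of code of your own. Each camera call takes 0.05 s, during which the arm holds its last target.

### The job

Get the ring-core tester ready: first turn both the red range selector and the grey level dial anticlockwise all the way to their stops. With both at zero, thread every coloured ring core on the bench flat and fully home onto the brass rod, the largest at the bottom and each smaller one on top. Only then turn the selector clockwise from its stop by exactly one click for each core on the rod, and last of all bring the level dial's pointer up to the red mark on its scale.

Things in the scene. Friction and masses are not known exactly. Their poses are not given: they have to be found in the camera images.
- tester: Fixed tester: steel base plate 140 (x) x 340 (y) x 12 mm; origin at the centre of its underside, z up; turned a little differently each time. Grey console 130 mm (x) by y -48 to +168 mm, top 45 mm above the bench, carries the red selector on a blue panel (x 0, y +112 mm) and the grey level dial on a black panel (x 0, y +8 mm). Upright brass rod at x 0, y -117 mm.
- rod_seat (a point): Foot of the brass rod, on its axis, at the top of the base plate (12 mm above the bench), where the lowest core rests; z up. The rod is 22 mm in diameter and rises 58 mm above this point, tapered over the last 6 mm.
- selector (a joint): Angle (rad) of the red range selector, growing clockwise seen from above; 0 at the anticlockwise stop. Clicks every 0.5236 rad (30 degrees), 0 to 7 x 0.5236; it settles into the nearest click when let go; turning over a click takes about 0.1 N m. White ticks on the panel show the eight positions; a small red stud stands just before the first.
- selector_grip (a point): On the selector's axis, 72 mm above the bench: TCP height to grip it from above. The knob is a bar 46 mm long and 14 mm thick, its top 30 mm above the console, on a round skirt 48 mm wide and 5 mm high. The frame turns with the knob: x along the bar to the pointer end (white line), y across its thickness, z up.
- level (a joint): Angle (rad) of the grey level dial, growing clockwise seen from above from 0 at the anticlockwise stop to 4.712; smooth, with friction of 0.03 N m, stays where it is left. 11 white ticks stand round it, 27 degrees apart.
- level_grip (a point): On the level dial's axis, 72 mm above the bench; knob of the same shape and frame as the selector (x to the pointer end, y across the 14 mm bar, z up).
- level_tip (a point): End of the level dial's pointer, 26 mm from its axis.
- mark_tip (a point): The point that the level pointer must face: 26 mm from the level dial's axis, at the inner end of the red mark (8 x 5 mm) on the scale. The mark stands at a different place each time and cannot be moved by hand.
- mark (a joint): Angle (rad) at which the red mark stands, on the same scale as joint level: the pointer is on the mark when joint level equals it.
- core_blue: Blue ring core, 66 mm outside diameter, the largest. The core's origin is the centre of its underside, z up. Hole 26 mm wide right through, 13 mm tall.
- core_green: Green ring core, 60 mm outside diameter. The core's origin is the centre of its underside, z up. Hole 26 mm wide right through, 13 mm tall.
- core_yellow: Yellow ring core, 54 mm outside diameter; may be absent. The core's origin is the centre of its underside, z up. Hole 26 mm wide right through, 13 mm tall.
- core_white: White ring core, 48 mm outside diameter, the smallest; may be absent (at least one of yellow and white is there). The core's origin is the centre of its underside, z up. Hole 26 mm wide right through, 13 mm tall.
- relay_orange: Orange relay 28 x 30 x 36 mm tall standing among the cores: a bystander. Origin at the centre of its underside.
Things that resemble listed ones, but are neither listed nor needed, are in the scene too. Several things have the shape of the core_white; the one meant has the colours described above.

How it is judged:
By the outcome, as a careful person would: the job done as asked, in the order asked, and still so for the second after the job is handed in, with the robot touching nothing.
Of core_yellow, core_white only 1 to 2 are there at a start; the rules pass over those that are not, and their reading is None.
At some moment in a run one of core_blue, core_green, core_yellow, core_white may be knocked a few centimetres aside while the robot is not near it.
Once in a run the grip may slacken for a moment while it holds something.
It also fails if it takes over 210 s, if anything falls off the work surface, if the arm or the gripper's body presses on something with over 40 N, if the wrist force passes 120 N, or if a joint passes its speed limit or range.

## Working session

There is one attempt and no reset: what is moved stays moved. The work goes in short steps, each a Python script; the robot and the scene stay as the last script left them, time stands still between calls to the robot, and variables do not carry over. Pictures are saved under pics/ and viewed, and the job is handed in when it is done.

```bash
ls; mkdir -p pics; python3 - <<'E'
from station import robot, fingers, vision, workorder, recognise
import cv2, numpy as np
print(robot.current_time_s(), robot.current_tool_pos(), robot.current_eef_rot())
for n in ["top","side","wrist"]:
    im=vision.grab_frame(n); cv2.imwrite(f"pics/{n}0.png", im[:,:,::-1])
    print(n, vision.calibration(n))
    if n!="wrist":
        for l in ["tester","selector","level","core_blue","core_green","core_yellow","core_white","relay_orange","mark"]:
            try: print(l,[(np.round(d["rect"],1).tolist(),round(d["p"],2)) for d in recognise(l,n)][:5])
            except Exception as e: print(l,e)
print(robot.current_time_s())
E
```

```text
pics
0.0 [0.14641809 0.52942792 0.24889515] [-1.79861837e+02  8.86288715e-03  1.64547511e+02]
top {'mtx': array([[429.62231292,   0.        , 260.16267751],
       [  0.        , 429.62231292, 192.07522538],
       [  0.        ,   0.        ,   1.        ]]), 'k1': 0.02482329270530127, 'extrinsics': array([[-0.01080357, -0.9997988 ,  0.01690102,  0.05952466],
       [ 0.99404845, -0.00890605,  0.10857418, -0.50719751],
       [-0.10840181,  0.01797342,  0.99394467, -0.9699481 ],
       [ 0.        ,  0.        ,  0.        ,  1.        ]])}
tester [([322.6, 168.1, 144.1, 73.0], 0.98)]
selector [([271.4, 162.6, 23.9, 23.4], 0.56)]
level [([317.4, 169.8, 29.8, 19.6], 0.67)]
core_blue [([149.3, 230.1, 25.4, 28.3], 0.88)]
core_green [([197.9, 168.7, 25.9, 26.5], 0.81)]
core_yellow []
core_white [([188.6, 238.4, 21.8, 23.3], 0.8), ([134.9, 189.1, 21.7, 21.9], 0.56)]
relay_orange [([167.8, 201.7, 17.8, 16.6], 0.44)]
mark []
side {'mtx': array([[496.22430544,   0.        , 251.68620228],
       [  0.        , 496.22430544, 184.13815348],
       [  0.        ,   0.        ,   1.        ]]),
[... 770 characters left out ...]
.5], 0.47), ([280.6, 235.1, 57.2, 100.2], 0.21)]
relay_orange [([254.8, 160.9, 10.1, 12.6], 0.42), ([276.2, 174.7, 21.0, 11.5], 0.16)]
mark []
wrist {'mtx': array([[308.01793739,   0.        , 257.3521309 ],
       [  0.        , 308.01793739, 195.74895187],
       [  0.        ,   0.        ,   1.        ]]), 'k1': -0.06840725960976184, 'T_tool_cam': array([[-4.27736795e-04,  9.66313652e-01,  2.57366944e-01,
         6.45454321e-02],
       [ 9.99999563e-01,  1.99419641e-04,  9.13227951e-04,
         3.58660305e-04],
       [ 8.31140613e-04,  2.57367222e-01, -9.66313315e-01,
        -1.23464245e-01],
       [ 0.00000000e+00,  0.00000000e+00,  0.00000000e+00,
         1.00000000e+00]])}
1.05
```

View pics/top0.png

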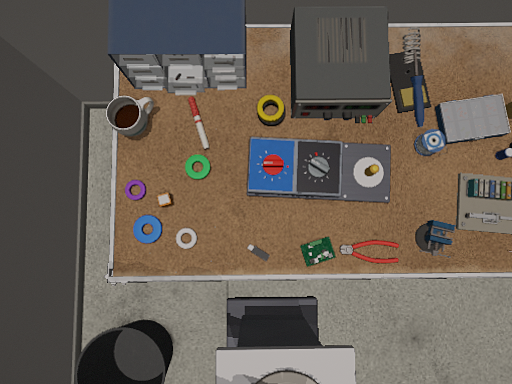

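View pics/side0.png

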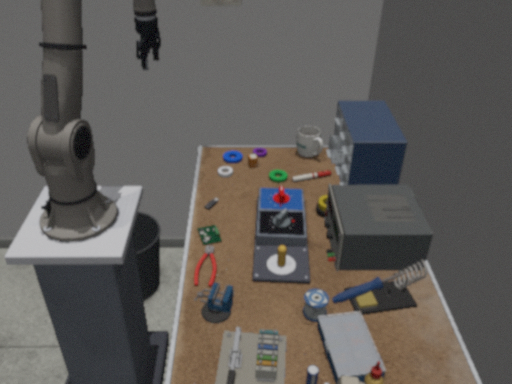

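View pics/wrist0.png

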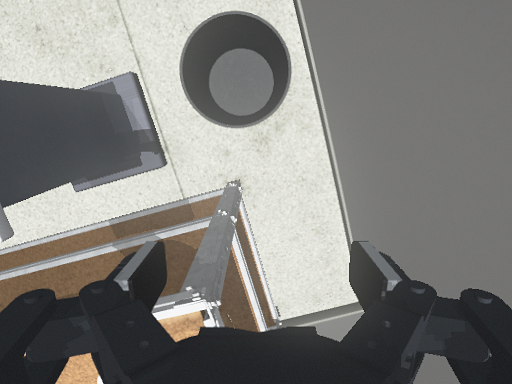

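```bash
cat > h.py <<'E'
from station import robot, fingers, vision, workorder, recognise
import cv2, numpy as np
from scipy.spatial.transform import Rotation as R
def tool_T():
    T=np.eye(4); T[:3,:3]=R.from_euler('xyz',robot.current_eef_rot(),degrees=True).as_matrix(); T[:3,3]=robot.current_tool_pos(); return T
def cam(name,T=None):
    c=vision.calibration(name)
    if name=="wrist": W=T@c["T_tool_cam"]
    else: W=np.linalg.inv(c["extrinsics"])
    return c["mtx"],c["k1"],W
F=np.diag([1,-1,-1.])
def px2w(px,z,C):
    K,k1,W=C
    p=np.atleast_2d(np.asarray(px,float)).reshape(-1,1,2)
    u=cv2.undistortPoints(p,K,np.array([k1,0,0,0.]))[:,0,:]
    d=np.c_[u,np.ones(len(u))]@F@W[:3,:3].T
    o=W[:3,3]; t=(z-o[2])/d[:,2]
    return o+d*t[:,None]
def w2px(P,C):
    K,k1,W=C
    P=np.atleast_2d(np.asarray(P,float))
    q=(P-W[:3,3])@W[:3,:3]@F
    return cv2.projectPoints(q.reshape(-1,1,3),np.zeros(3),np.zeros(3),K,np.array([k1,0,0,0.]))[0][:,0,:]
def shot(name,fn):
    T=tool_T() if name=="wrist" else None
    im=vision.grab_frame(name); cv2.imwrite(f"pics/{fn}.png",im[:,:,::-1]); return im,cam(name,T)
def st():
    print("t",round(robot.current_time_s(),2),"pos",np.round(robot.current_tool_pos(),4),"rot",np.round(robot.current_eef_rot(),2),"j",np.round(robot.current_joint_positions(),1),"gap",round(robot.current_finger_gap(),3),"F",np.round(robot.current_contact_force(),1),"M",np.round(robot.current_torque(),2))
E
python3 - <<'E'
from h import *
C=cam("top")
for n,p,z in [("sel",(271.4,162.6),.075),("lev",(317.4,169.8),.075),("rod",(373,169),.07),("blue",(149.3,230.1),.0065),("green",(197.9,168.7),.0065),("white",(187,238.4),.0065),("purple",(135,189),.0065),("yel",(270.5,109),.01),("relay",(165,200),.03)]:
    print(n,np.round(px2w(p,z,C),3))
E
```

```text
sel [[0.568 0.03  0.075]]
lev [[ 0.551 -0.073  0.075]]
rod [[ 0.553 -0.198  0.07 ]]
blue [[0.423 0.314 0.006]]
green [[0.567 0.201 0.006]]
white [[0.403 0.226 0.006]]
purple [[0.52  0.349 0.006]]
yel [[0.711 0.027 0.01 ]]
relay [[0.491 0.273 0.03 ]]
```

```bash
python3 - <<'E'
from h import *
for y in (180,90,0,-90,-135,135):
    q=robot.inverse_kinematics([0.54,-0.03,0.25],[180,0,y]); print(y,None if q is None else np.round(q,1))
robot.move_to([0.53,-0.03,0.25],[180,0,180]); st()
shot("wrist","w1")
for l in ["selector","level","mark","tester"]:
    print(l,[(np.round(d["rect"],1).tolist(),round(d["p"],2)) for d in recognise(l,"wrist")][:5])
E
```

```text
180 [-34.   21.   48.1  89.4 -15.9  76.8 105.8]
90 [-35.4  21.5  50.1  89.4 -16.8  77.   16.6]
0 [-37.3  22.4  53.3  89.5 -18.3  77.4 -72. ]
-90 [ -43.5   26.5   64.6   89.6  -24.2   79.3 -156.6]
-135 [-28.5  19.3  39.8  89.2 -12.6  76.1 147.8]
135 [-34.8  21.3  49.2  89.4 -16.4  76.9  61.3]
t 3.47 pos [ 0.5301 -0.0286  0.2498] rot [ 1.7997e+02 -2.0000e-02 -1.7987e+02] j [-35.2  19.7  48.5  90.9 -15.1  76.2 105.4] gap 0.999 F [ 0.4 -0.9 -0.1] M [ 0.   -0.04 -0.02]
selector [([307.8, 212.6, 44.1, 42.7], 0.92)]
level [([212.0, 206.9, 45.2, 41.9], 0.7), ([307.2, 211.8, 46.7, 41.0], 0.62)]
mark []
tester [([215.9, 197.2, 290.2, 132.7], 0.98), ([307.9, 211.9, 46.6, 44.3], 0.7)]
```

View pics/w1.png

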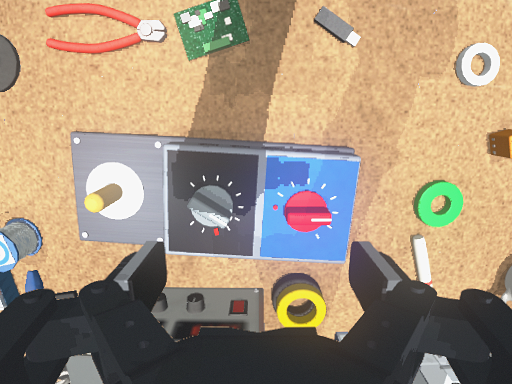

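```bash
python3 - <<'E'
import cv2
im=cv2.imread("pics/w1.png"); 
cv2.imwrite("pics/w1z.png",cv2.resize(im[150:340,160:360],None,fx=3.1,fy=3.1,interpolation=cv2.INTER_CUBIC))
E
```

```text
(no output)
```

View pics/w1z.png

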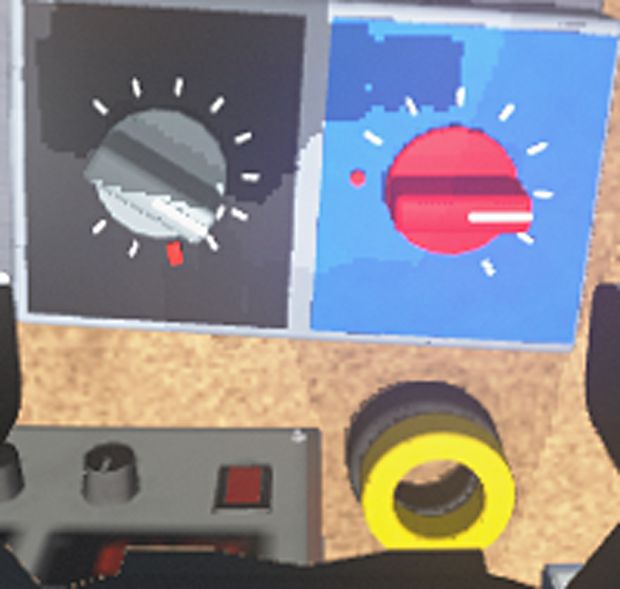

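```bash
cat > fit.py <<'E'
from h import *
from scipy.optimize import least_squares
def fitdial(P,idx,step):
    # world xy points, tick indices; clockwise => angle decreasing
    def res(v): 
        a=v[3]-np.deg2rad(step)*np.array(idx)
        return np.r_[v[0]+v[2]*np.cos(a)-P[:,0], v[1]+v[2]*np.sin(a)-P[:,1]]
    c=P.mean(0); best=None
    for a0 in np.arange(0,6.3,1):
        s=least_squares(res,[c[0],c[1],.03,a0])
        if s.x[2]>0 and (best is None or s.cost<best.cost): best=s
    return best.x, np.sqrt(2*best.cost/len(P))
E
cat > t.py <<'E'
from fit import *
T=np.eye(4);T[:3,:3]=R.from_euler('xyz',[179.97,-.02,-179.87],degrees=True).as_matrix();T[:3,3]=[.5301,-.0286,.2498]
C=cam("wrist",T)
f=lambda L:np.array(L)/3.1-0.3+[160,150]
S=[(372,137),(411,104),(461,96),(506,110),(538,147),(544,193),(526,238),(489,267)]
L=[(99,106),(137,87),(179,86),(217,104),(243,138),(250,177),(239,215),(213,243),(133,249),(99,227)]
ws=px2w(f(S),.045,C)[:,:2]; wl=px2w(f(L),.045,C)[:,:2]
s,es=fitdial(ws,range(8),30); l,el=fitdial(wl,[0,1,2,3,4,5,6,7,9,10],27)
print("sel",s,np.rad2deg(s[3]),es); print("lev",l,np.rad2deg(l[3]),el)
d=s[:2]-l[:2]; print("dist",np.linalg.norm(d),"tester yaw",np.rad2deg(np.arctan2(d[1],d[0]))-90)
y=np.arctan2(d[1],d[0])-np.pi/2
print("rod",l[:2]-125e-3*d/np.linalg.norm(d))
def ang(px,z,c,a0): 
    p=px2w(f(px),z,C)[:,:2]-c; return np.hypot(p[:,0],p[:,1]), np.rad2deg((a0-np.arctan2(p[:,1],p[:,0]))%(2*np.pi))
print("mark",ang([(175,253)],.045,l[:2],l[3]))
print("sel ptr",ang([(531,217),(470,217)],.075,s[:2],s[3]))
print("lev ptr",ang([(207,234),(156,202)],.075,l[:2],l[3]))
print("rod top px", w2px([[*(l[:2]-125e-3*d/np.linalg.norm(d)),.07]],C))
E
python3 t.py
```

```text
sel [0.56969594 0.0248799  0.03434271 4.12956967] 236.6069133082546 0.0003074685541148983
lev [ 0.56374598 -0.07901749  0.03203656  3.86484383] 221.43923981632034 0.00028400650366940247
dist 0.10406762689300707 tester yaw -3.2776143925094203
rod [ 0.55659923 -0.20381302]
mark (array([0.03142512]), array([214.82370204]))
sel ptr (array([0.02234625, 0.00208994]), array([148.07689164, 162.25482019]))
lev ptr (array([0.02262087, 0.00267657]), array([165.32404358, 164.84496555]))
rod top px [[ 90.26831834 204.95891043]]
```

```bash
cat >> h.py <<'E'
def turn(delta,step=5.0,mlim=0.35):
    """rotate j7 by delta deg in steps (positive = anticlockwise from above), stop on moment"""
    M0=robot.current_torque()[2]; q0=np.array(robot.current_joint_positions()); done=0; s=np.sign(delta); log=[]
    while abs(done)<abs(delta)-1e-6:
        done+=s*min(step,abs(delta)-abs(done)); q=q0.copy(); q[6]+=done
        robot.move_j(q.tolist()); m=robot.current_torque()[2]-M0
        log.append((round(float(done),1),round(float(m),2)))
        if abs(m)>mlim: break
    print(log); return done
def grip_knob(c,yaw,z=.072,force=60):
    robot.move_to([c[0],c[1],.13],[180,0,yaw])
    fingers.gripper_to(0.5)
    print("hit",robot.line_to([c[0],c[1],z],velocity=.1,f_stop=15))
    fingers.gripper_to(0.0,force=force); robot.pause(.2); st()
E
python3 - <<'E'
from h import *
grip_knob([0.5697,0.0249],86.6)
E
```

```text
hit False
t 6.81 pos [0.5696 0.025  0.0729] rot [-1.7999e+02 -5.0000e-02  8.6600e+01] j [-43.2  41.8  59.4  98.1 -39.8  63.9  25.1] gap 0.144 F [-3.2  0.9  6.4] M [ 0.26  0.64 -0.04]
```

```bash
python3 - <<'E'
from h import *
turn(147,7,.6); st()
fingers.gripper_to(0.5); robot.pause(.3)
p=robot.current_tool_pos(); robot.line_to([p[0],p[1],.13],velocity=.2); st()
grip_knob([0.5637,-0.0790],56.4)
E
```

```text
[(7.0, -0.02), (14.0, 0.03), (21.0, 0.14), (28.0, 0.06), (35.0, -0.04), (42.0, -0.02), (49.0, 0.11), (56.0, 0.13), (63.0, -0.02), (70.0, 0.03), (77.0, 0.05), (84.0, 0.05), (91.0, -0.0), (98.0, 0.04), (105.0, -0.04), (112.0, 0.1), (119.0, 0.17), (126.0, -0.01), (133.0, 0.04), (140.0, 0.1), (147.0, 0.15)]
t 12.06 pos [0.5695 0.0245 0.0729] rot [ 179.98   -0.   -126.96] j [-43.2  41.8  59.4  98.1 -39.7  63.8 171.5] gap 0.146 F [-5.3 -1.3  4.7] M [-0.37  0.98  0.11]
t 13.19 pos [0.5701 0.025  0.1307] rot [-1.7998e+02  1.1000e-01 -1.2641e+02] j [-45.1  38.2  62.7  94.8 -36.   69.6 169.4] gap 0.504 F [-0.   0.   0.1] M [0.03 0.01 0.02]
hit False
t 17.16 pos [ 0.5637 -0.0787  0.073 ] rot [-1.7998e+02 -6.0000e-02  5.6410e+01] j [-33.6  42.6  61.1  98.3 -41.1  64.6   6.5] gap 0.145 F [-2.   1.4  6.5] M [0.3  0.51 0.07]
```

```bash
python3 - <<'E'
from h import *
turn(120,10,.5); y=robot.current_eef_rot()[2]
fingers.gripper_to(0.5)
p=robot.current_tool_pos(); robot.line_to([p[0],p[1],.13],velocity=.2)
robot.move_to([0.5637,-0.079,.13],[180,0,y-180])
grip_knob([0.5637,-0.0790],y-180)
turn(55,3,.3); st()
E
```

```text
[(10.0, -0.04), (20.0, 0.0), (30.0, -0.06), (40.0, -0.05), (50.0, -0.01), (60.0, -0.06), (70.0, -0.04), (80.0, -0.0), (90.0, -0.09), (100.0, -0.02), (110.0, -0.09), (120.0, -0.02)]
hit False
t 25.91 pos [ 0.5642 -0.0792  0.0729] rot [-1.7999e+02 -8.0000e-02 -4.0100e+00] j [-33.6  42.6  61.1  98.3 -41.1  64.5 -54. ] gap 0.15 F [-0.6  0.   5.3] M [ 0.07  0.17 -0.04]
[(3.0, 0.07), (6.0, 0.07), (9.0, 0.05), (12.0, 0.07), (15.0, 0.1), (18.0, 0.05), (21.0, -0.0), (24.0, 0.08), (27.0, 0.09), (30.0, 0.05), (33.0, 0.09), (36.0, 0.04), (39.0, 0.06), (42.0, 0.04), (45.0, 0.07), (48.0, -1.22)]
t 29.91 pos [ 0.5641 -0.0786  0.073 ] rot [-1.7996e+02 -1.7000e-01  4.3560e+01] j [-33.6  42.6  61.1  98.3 -41.2  64.6  -6.3] gap 0.148 F [-2.1  4.6  6.2] M [ 0.97  0.4  -1.25]
```

```bash
python3 - <<'E'
from h import *
turn(-2.0,1.0,5); st()
fingers.gripper_to(0.6)
p=robot.current_tool_pos(); robot.line_to([p[0],p[1],.13],velocity=.2)
robot.move_to([0.53,-0.05,0.20],[180,0,180]); fingers.gripper_to(1.0); st()
im,C=shot("wrist","w2")
cv2.imwrite("pics/w2z.png",cv2.resize(im[130:330,120:420,::-1],None,fx=2.6,fy=2.6,interpolation=cv2.INTER_CUBIC))
E
```

```text
[(-1.0, 0.52), (-2.0, 1.19)]
t 30.41 pos [ 0.564  -0.0786  0.0729] rot [-1.7996e+02 -1.4000e-01  4.1630e+01] j [-33.6  42.6  61.1  98.3 -41.2  64.6  -8.3] gap 0.148 F [-0.9  3.2  3.6] M [ 0.57  0.3  -0.07]
t 33.49 pos [ 0.53 -0.05  0.2 ] rot [-180.   -0.  180.] j [-24.   19.8  36.   95.1 -12.3  69.1 104.8] gap 1.0 F [ 0.7 -0.  -0. ] M [ 0.02  0.06 -0.01]
```

View pics/w2z.png

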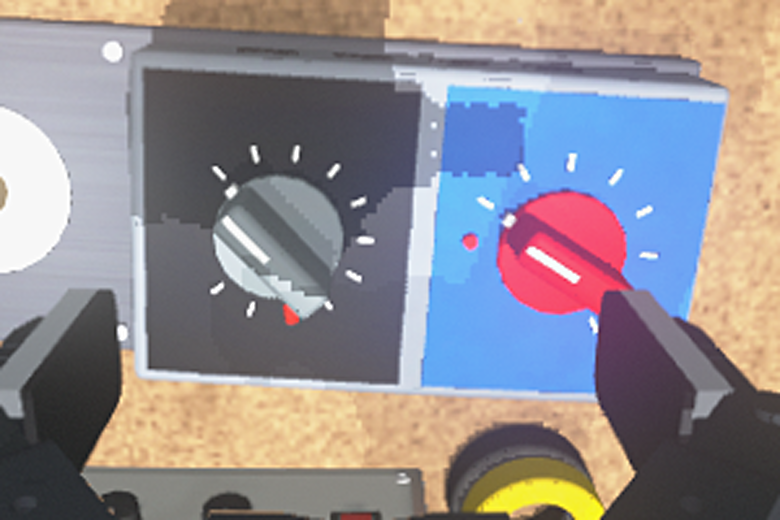

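View pics/w2.png

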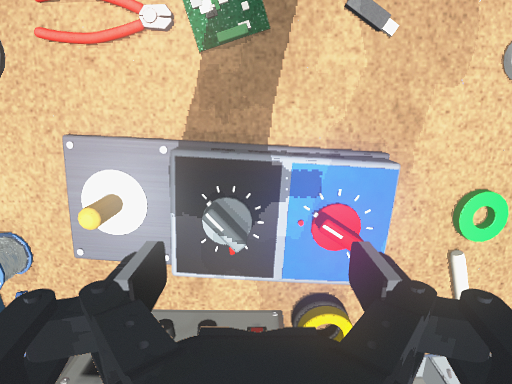

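```bash
python3 - <<'E'
from h import *
robot.move_to([0.52,-0.204,0.22],[180,0,180]); fingers.gripper_to(1.0); st()
im,C=shot("wrist","w3")
print("rod top/bottom px",w2px([[.5566,-.2038,.07],[.5566,-.2038,.012]],C))
robot.move_to([0.60,0.03,0.30],[180,0,180]); st()
im,C=shot("wrist","w4")
for l in ["core_yellow","core_green","core_white","core_blue"]:
    print(l,[(np.round(d["rect"],1).tolist(),round(d["p"],2)) for d in recognise(l,"wrist")][:5])
E
```

```text
t 34.42 pos [ 0.5206 -0.202   0.2196] rot [ 1.7994e+02 -2.0000e-02 -1.7980e+02] j [ -8.7  22.8  38.9  89.2 -14.7  73.3 122.5] gap 0.999 F [-1.4 -0.4 -0.3] M [-0.08 -0.03 -0.03]
rod top/bottom px [[255.11317979 224.36334929]
 [255.45247064 206.47151405]]
t 35.49 pos [0.5995 0.0275 0.2996] rot [-1.7988e+02 -5.0000e-02  1.7982e+02] j [-27.9  25.4  36.6  73.6 -14.7  85.7  96.9] gap 1.0 F [-0.9 -0.3 -0. ] M [-0.07  0.02 -0.  ]
core_yellow [([452.8, 82.3, 36.4, 23.7], 0.43)]
core_green [([388.5, 145.6, 43.4, 49.3], 0.81), ([169.2, 140.2, 40.3, 41.9], 0.58)]
core_white [([415.1, 15.6, 38.5, 30.5], 0.66), ([490.6, 104.8, 36.9, 33.7], 0.59)]
core_blue [([480.1, 31.5, 55.0, 52.2], 0.86)]
```

View pics/w3.png

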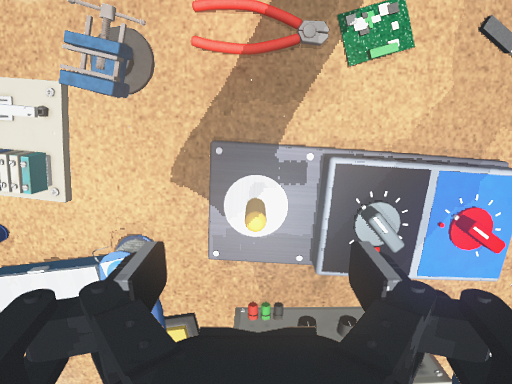

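View pics/w4.png

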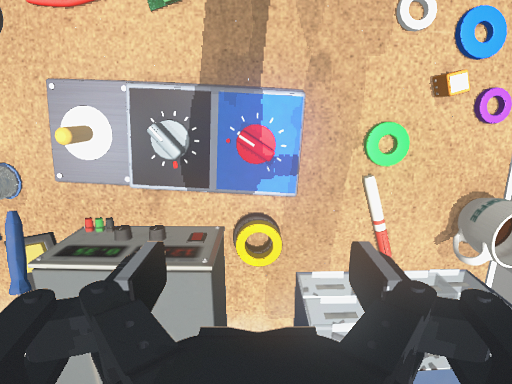

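```bash
python3 - <<'E'
import cv2,numpy as np
a=cv2.imread("pics/w4.png")[200:280,210:310]; b=cv2.imread("pics/side0.png")[180:230,290:350]; c=cv2.imread("pics/top0.png")[80:140,235:305]
z=lambda x:cv2.resize(x,(390,390*x.shape[0]//x.shape[1]),interpolation=cv2.INTER_CUBIC)
L=[z(x) for x in(a,c)]; h=max(x.shape[0] for x in L)
L=[cv2.copyMakeBorder(x,0,h-x.shape[0],0,0,0) for x in L]
cv2.imwrite("pics/yel.png",np.hstack(L))
E
```

```text
(no output)
```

View pics/yel.png

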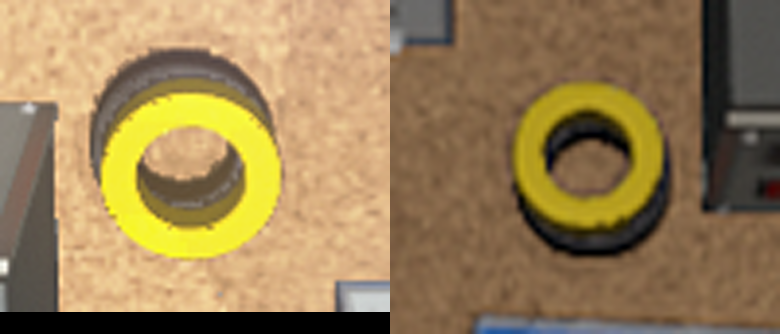

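```bash
python3 - <<'E'
from h import *
T=np.eye(4);T[:3,:3]=R.from_euler('xyz',[-179.88,-.05,179.82],degrees=True).as_matrix();T[:3,3]=[.5995,.0275,.2996]
Cw=cam("wrist",T); Ct=cam("top")
s=100/390; t=70/390
a=lambda x,y:(210+x*s,200+y*s); b=lambda x,y:(235+(x-390)*t,80+y*t)
A=[a(100,175),a(281,175),a(136,175),a(245,175)]; B=[b(513,155),b(665,155),b(544,155),b(632,155)]
for z in (0,.01,.02,.03,.04,.05):
    p=px2w(A,z,Cw); q=px2w(B,z,Ct)
    print(z,"w c",np.round((p[0]+p[1])[:2]/2,4),"OD,ID",round(np.linalg.norm(p[1]-p[0])*1e3,1),round(np.linalg.norm(p[3]-p[2])*1e3,1),"t c",np.round((q[0]+q[1])[:2]/2,4),round(np.linalg.norm(q[1]-q[0])*1e3,1),round(np.linalg.norm(q[3]-q[2])*1e3,1))
E
```

```text
0 w c [0.7229 0.0285] OD,ID 69.0 41.6 t c [0.7169 0.0261] 66.5 38.5
0.01 w c [0.7185 0.0285] OD,ID 67.4 40.6 t c [0.7137 0.0265] 65.8 38.1
0.02 w c [0.7141 0.0285] OD,ID 65.8 39.6 t c [0.7106 0.027 ] 65.2 37.7
0.03 w c [0.7096 0.0285] OD,ID 64.1 38.6 t c [0.7075 0.0274] 64.5 37.3
0.04 w c [0.7052 0.0285] OD,ID 62.5 37.6 t c [0.7044 0.0279] 63.9 37.0
0.05 w c [0.7007 0.0285] OD,ID 60.9 36.6 t c [0.7013 0.0283] 63.2 36.6
```

```bash
cat >> h.py <<'E'
HSV={"blue":((100,120,60),(125,255,255)),"green":((55,120,60),(85,255,255)),"white":((0,0,170),(180,40,255))}
def ring(im,C,color,near,z=.013,rad=.06):
    """centre of ring from outer contour of colour mask near world xy"""
    hsv=cv2.cvtColor(im,cv2.COLOR_RGB2HSV); m=cv2.inRange(hsv,*HSV[color])
    c=w2px([[*near,z]],C)[0]; r=np.linalg.norm(w2px([[near[0]+rad,near[1],z]],C)[0]-c)
    k=np.zeros_like(m); cv2.circle(k,tuple(int(v) for v in c),int(r),255,-1); m&=k
    cs,h=cv2.findContours(m,cv2.RETR_CCOMP,cv2.CHAIN_APPROX_NONE)
    i=max(range(len(cs)),key=lambda i:cv2.contourArea(cs[i])); out={}
    def fit(ct):
        w=px2w(ct[:,0,:].astype(float),z,C)[:,:2]; A=np.c_[2*w,np.ones(len(w))]; s=np.linalg.lstsq(A,(w**2).sum(1),rcond=None)[0]
        return s[:2],np.sqrt(s[2]+s[0]**2+s[1]**2)
    o=fit(cs[i]); inner=[j for j in range(len(cs)) if h[0][j][3]==i]
    n=fit(cs[max(inner,key=lambda j:cv2.contourArea(cs[j]))]) if inner else None
    return o,n
E
python3 - <<'E'
from h import *
robot.move_to([0.42,0.26,0.25],[180,0,180]); st()
im,C=shot("wrist","w5")
for c,n in [("blue",(.423,.314)),("green",(.567,.201)),("white",(.403,.226))]:
    try: print(c,ring(im,C,c,n))
    except Exception as e: print(c,e)
E
```

```text
t 36.88 pos [0.4215 0.2587 0.2505] rot [-1.7998e+02  1.1000e-01  1.7985e+02] j [-62.9  12.3  35.2  96.   -7.3  73.9  63.6] gap 0.999 F [ 0.5 -0.3 -0.8] M [0.02 0.03 0.02]
blue ((array([0.42643187, 0.31631015]), np.float64(0.03178494217128098)), (array([0.42619349, 0.31625911]), np.float64(0.013220362337679955)))
green ((array([0.57153851, 0.20197041]), np.float64(0.028729419747809105)), (array([0.57058231, 0.20229492]), np.float64(0.012852895766168493)))
white ((array([0.40443751, 0.22714989]), np.float64(0.02278114384618056)), (array([0.40454471, 0.22705402]), np.float64(0.013646559470903185)))
```

View pics/w5.png

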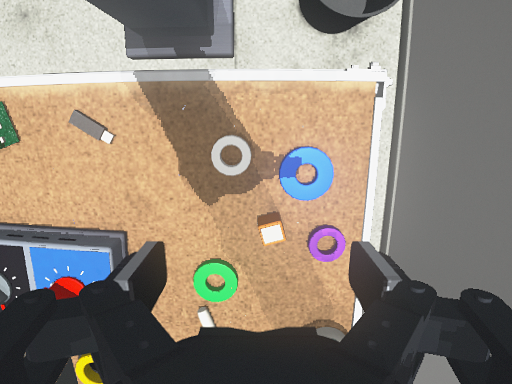

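```bash
cat >> h.py <<'E'
def pick(c,yaw,open_,force=50,up=.006):
    robot.move_to([c[0],c[1],.10],[180,0,yaw]); fingers.gripper_to(open_)
    robot.line_to([c[0],c[1],.035],velocity=.15)
    hit=robot.line_to([c[0],c[1],.002],velocity=.03,f_stop=5)
    p=robot.current_tool_pos(); print("hit",hit,p[2])
    robot.line_to([c[0],c[1],p[2]+up],velocity=.05)
    fingers.gripper_to(0.0,force=force); robot.pause(.2); st()
    return robot.current_tool_pos()[2]
E
python3 - <<'E'
from h import *
c=(.4263,.3163)
z=pick(c,90,.92); print("zg",z)
robot.line_to([c[0],c[1],.15],velocity=.15); st()
shot("wrist","w6")
E
```

```text
hit True 0.008354121363015277
t 40.64 pos [0.4263 0.3163 0.0151] rot [-1.7987e+02  5.0000e-02  9.0010e+01] j [-67.7  35.5  40.1 106.4 -29.7  49.2 -12.7] gap 0.76 F [-1.6 -1.3  7.8] M [-0.23  0.39  0.06]
zg 0.015115440445063022
t 41.7 pos [0.4254 0.3159 0.1489] rot [-1.7979e+02  1.6000e-01  9.0010e+01] j [-73.4  25.4  47.1  99.5 -20.3  64.3 -20. ] gap 0.752 F [ 0.9 -1.4 -2.6] M [-0.04  0.01 -0.06]
```

View pics/w6.png

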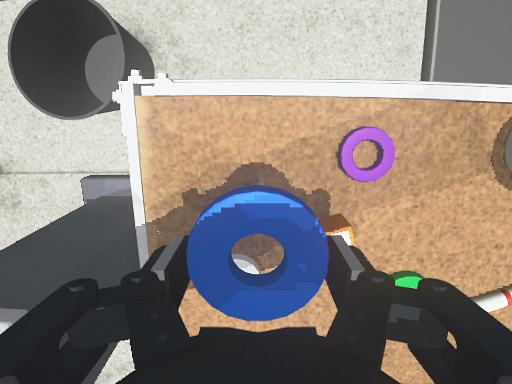

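```bash
cat >> h.py <<'E'
def held(color,fn,zg):
    T=tool_T(); im,C=shot("wrist",fn)
    o,n=ring(im,C,color,T[:2,3],z=T[2,3]-zg+.013)
    R2=T[:2,:2]; f=lambda c:np.round(R2.T@(c-T[:2,3])*1e3,1)
    print("held (tool xy mm) outer",f(o[0]),round(o[1]*1e3,1),"inner",None if n is None else (f(n[0]),round(n[1]*1e3,1)))
    return im,C
E
python3 - <<'E'
from h import *
held("blue","w7",.0151)
rod=(.5566,-.2038)
robot.move_to([rod[0],rod[1],.15],[180,0,90]); st()
im,C=held("blue","w8",.0151)
print(w2px([[*rod,.07]],C))
E
```

```text
held (tool xy mm) outer [2.7 0.4] 32.3 inner (array([4.9, 0.5]), np.float64(11.1))
t 43.73 pos [ 0.5573 -0.202   0.1497] rot [-1.800e+02 -8.000e-02  9.016e+01] j [-23.8  44.2  70.9  89.8 -42.6  77.   52.2] gap 0.751 F [-0.8 -0.2 -2.3] M [-0.08 -0.05  0.04]
held (tool xy mm) outer [2.8 0.5] 32.2 inner (array([4.9, 0.5]), np.float64(11.1))
[[255.63500907 213.64998094]]
```

View pics/w8.png

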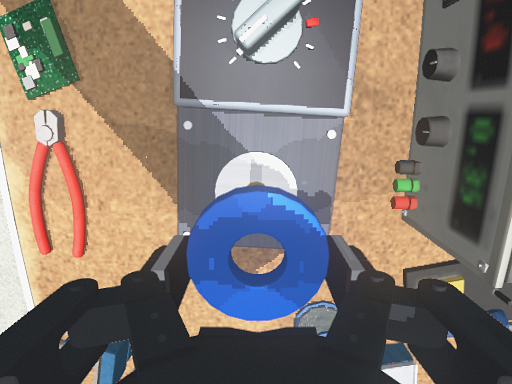

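```bash
python3 - <<'E'
from h import *
rod=(.5566,-.2038)
robot.line_to([rod[0],rod[1]-.075,.12],[180,0,90],velocity=.2); robot.pause(.3); st()
im,C=held("blue","w9",.0151)
print(w2px([[*rod,.07],[*rod,.012]],C))
E
```

```text
t 44.63 pos [ 0.5573 -0.2775  0.1203] rot [ 1.7996e+02 -3.0000e-02  9.0120e+01] j [-13.6  47.8  67.3  86.5 -44.8  75.9  58.3] gap 0.76 F [-0.6 -0.3 -1.5] M [-0.03 -0.02  0.01]
held (tool xy mm) outer [2.4 1.1] 32.7 inner (array([5. , 0.5]), np.float64(11.1))
[[255.31817093  97.8570168 ]
 [255.8434     101.89177334]]
```

View pics/w9.png

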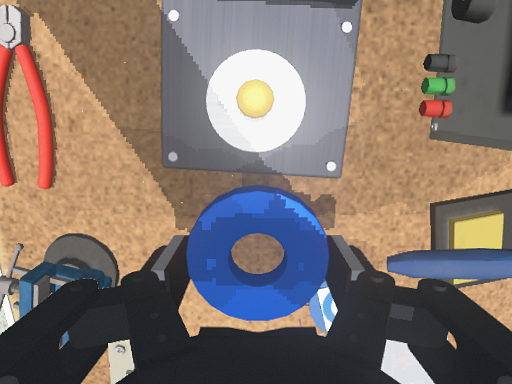

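```bash
cat >> h.py <<'E'
from scipy.optimize import minimize
def hole_model(im,T,color,zg,ro,ri=.013,h=.013):
    """fit ring (tool dx,dy, dz) to visible hole region contour; color mask's largest child contour"""
    C=cam("wrist",T); hsv=cv2.cvtColor(im,cv2.COLOR_RGB2HSV); m=cv2.inRange(hsv,*HSV[color])
    k=np.zeros_like(m); cv2.circle(k,(257,258),85,255,-1); m&=k
    cs,hh=cv2.findContours(m,cv2.RETR_CCOMP,cv2.CHAIN_APPROX_NONE)
    i=max(range(len(cs)),key=lambda i:cv2.contourArea(cs[i]))
    inn=max([j for j in range(len(cs)) if hh[0][j][3]==i],key=lambda j:cv2.contourArea(cs[j]))
    hole=np.zeros_like(m); cv2.drawContours(hole,cs,inn,255,-1); cv2.drawContours(hole,cs,inn,0,1)
    M=cv2.moments(hole,True); obs=np.array([M['m10']/M['m00'],M['m01']/M['m00'],M['m00']**.5])
    a=np.linspace(0,2*np.pi,90,endpoint=False); cir=np.c_[np.cos(a),np.sin(a)]
    def proj(dx,dy,z,r):
        P=np.c_[cir*r+[dx,dy],np.full(90,z)]@T[:3,:3].T+T[:3,3]; return w2px(P,C).astype(np.float32)
    def model(v):
        # tool z points down: bottom at +zg, top at zg-h
        t=cv2.convexHull(proj(v[0],v[1],zg-h,ri)); b=cv2.convexHull(proj(v[0],v[1],zg,ri))
        A,poly=cv2.intersectConvexConvex(t,b); M=cv2.moments(poly)
        return np.array([M['m10']/M['m00'],M['m01']/M['m00'],A**.5])
    s=minimize(lambda v:((model(v*1e-3)-obs)[:2]**2).sum(),[0,0],method='Nelder-Mead')
    print("hole fit tool mm",np.round(s.x,2),"obs",obs.round(1),"model",model(s.x*1e-3).round(1)); return s.x
E
python3 - <<'E'
from h import *
T=np.eye(4);T[:3,:3]=R.from_euler('xyz',[179.96,-.03,90.12],degrees=True).as_matrix();T[:3,3]=[.5573,-.2775,.1203]
im=cv2.imread("pics/w9.png")[:,:,::-1].copy()
hole_model(im,T,"blue",.0151,.033)
E
```

```text
hole fit tool mm [1.37 0.45] obs [257.2 253.1  41.3] model [257.2 253.1  39.1]
```

```bash
python3 - <<'E'
from h import *
p=(.5561,-.2052)
robot.line_to([*p,.095],velocity=.15); robot.pause(.2); st()
shot("wrist","w10")
hit=robot.line_to([*p,.0275],velocity=.04,f_stop=10); print(hit); st()
E
```

```text
t 45.55 pos [ 0.5559 -0.2071  0.0957] rot [1.7995e+02 9.0000e-02 8.9870e+01] j [-22.4  47.1  68.   93.2 -45.7  71.7  54.5] gap 0.756 F [-0.8  0.2 -1.3] M [-0.01 -0.02 -0.05]
False
t 47.43 pos [ 0.5563 -0.2053  0.0277] rot [1.7997e+02 1.0000e-02 9.0000e+01] j [-20.7  51.4  63.7  96.3 -50.3  65.7  57.3] gap 0.748 F [-0.6 -0.5 -1. ] M [-0.01 -0.05 -0.04]
```

View pics/w10.png

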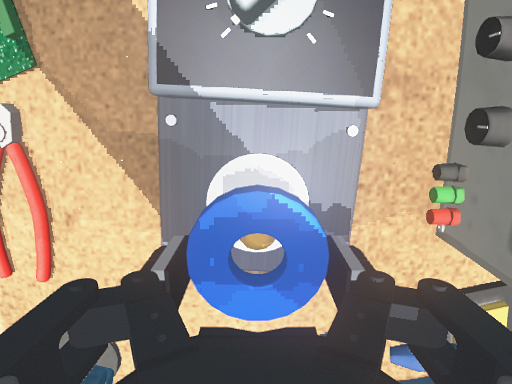

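Threaded without contact force. Release it and rise, then check.

```bash
python3 - <<'E'
from h import *
p=(.5561,-.2052)
fingers.gripper_to(.92); robot.pause(.2); st()
robot.line_to([*p,.135],velocity=.2)
robot.line_to([.5566,-.2038-.075,.16],velocity=.25); robot.pause(.1)
im,C=shot("wrist","w11"); rod=(.5566,-.2038)
print(ring(im,C,"blue",rod,z=.025))
shot("side","s11")
E
```

```text
t 47.92 pos [ 0.5562 -0.2052  0.0276] rot [1.7999e+02 1.0000e-02 9.0000e+01] j [-20.7  51.4  63.7  96.3 -50.3  65.7  57.3] gap 0.92 F [ 1.  -0.6 -1. ] M [-0.04  0.05 -0.01]
((array([ 0.55752503, -0.20477139]), np.float64(0.030517105083656088)), None)
```

View pics/w11.png

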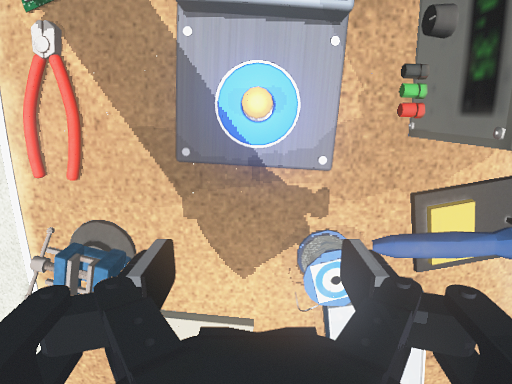

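```bash
python3 - <<'E'
from h import *
robot.move_to([.53,.20,.20],[180,0,180]); robot.pause(.1)
im,C=shot("wrist","w12")
o,n=ring(im,C,"green",(.571,.202)); print(o,n)
E
```

```text
(array([0.5718761 , 0.20174893]), np.float64(0.02889195758044783)) (array([0.57189462, 0.20155597]), np.float64(0.013307116751814604))
```

View pics/w12.png

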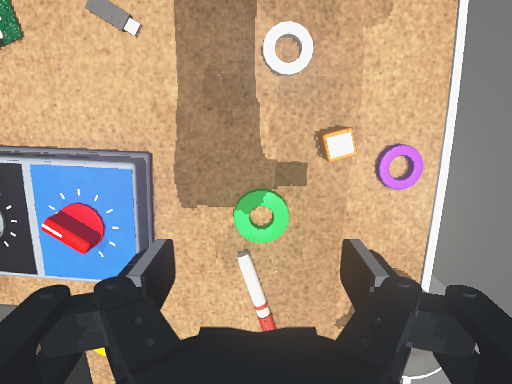

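```bash
python3 - <<'E'
from h import *
c=(.5717,.2017)
z=pick(c,180,.85); print("zg",z)
robot.line_to([c[0],c[1],.15],velocity=.15); st()
rod=(.5566,-.2038)
robot.move_to([rod[0],rod[1]-.075,.15],[180,0,90]); robot.pause(.2); st()
T=tool_T(); im,C=shot("wrist","w13")
hole_model(im,T,"green",z,.03)
E
```

```text
hit True 0.010382590511664097
t 54.06 pos [0.5719 0.2018 0.0169] rot [-1.8000e+02 -1.1000e-01 -1.7999e+02] j [-52.7  46.2  49.5  93.9 -39.7  59.1  99.5] gap 0.678 F [-2.5 -0.6  5.7] M [ 0.04  0.29 -0.02]
zg 0.016933080426064007
t 55.1 pos [0.5708 0.2017 0.1487] rot [-179.94   -0.26 -179.99] j [-55.9  38.   55.7  87.2 -32.2  72.3  94.2] gap 0.678 F [-0.6  0.9 -1.3] M [-0.05 -0.02  0.04]
t 57.05 pos [ 0.5574 -0.2774  0.1499] rot [ 1.800e+02 -3.000e-02  9.014e+01] j [-11.6  42.8  62.3  84.4 -38.4  76.   53.8] gap 0.674 F [-0.2  0.2 -0.4] M [ 0.03 -0.03 -0.  ]
hole fit tool mm [-0.87  0.44] obs [257.2 255.7  40.8] model [257.2 255.7  38.3]
```

View pics/w13.png

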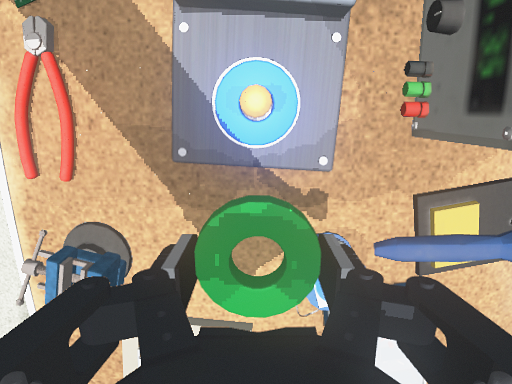

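```bash
python3 - <<'E'
from h import *
p=(.5561,-.2029)
robot.line_to([*p,.105],velocity=.15); robot.pause(.3); st()
hit=robot.line_to([*p,.0424],velocity=.04,f_stop=10); print(hit); st()
if not hit:
    fingers.gripper_to(.87); robot.pause(.2)
    robot.line_to([*p,.135],velocity=.2)
    robot.line_to([.5566,-.2038-.075,.16],velocity=.25); robot.pause(.1)
shot("wrist","w14")
E
```

```text
t 58.14 pos [ 0.5561 -0.204   0.1055] rot [1.7996e+02 4.0000e-02 8.9920e+01] j [-20.5  42.8  62.2  92.7 -39.9  69.4  50.2] gap 0.676 F [-0.1  0.1 -2.3] M [-0.03 -0.03 -0.04]
False
t 59.86 pos [ 0.5563 -0.203   0.0427] rot [1.7997e+02 1.0000e-02 9.0000e+01] j [-18.8  46.7  58.6  95.8 -44.   63.5  52.9] gap 0.677 F [ 0.2 -1.2 -1.2] M [-0.02 -0.01 -0.04]
```

View pics/w14.png

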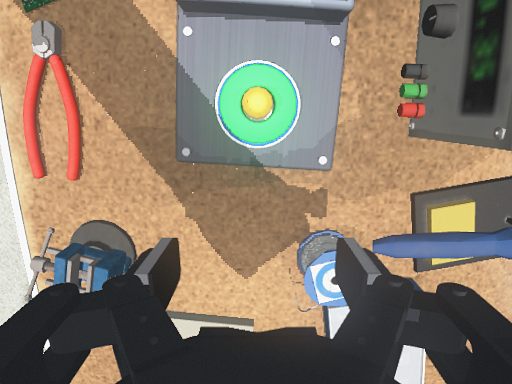

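```bash
python3 - <<'E'
from h import *
robot.move_to([.39,.227,.20],[180,0,180]); robot.pause(.1)
im,C=shot("wrist","w15")
try: print(ring(im,C,"white",(.4045,.227),rad=.045))
except Exception as e: print(e)
print([(np.round(d["rect"],1).tolist(),round(d["p"],2)) for d in recognise("core_white","wrist")])
E
```

```text
((array([0.40461677, 0.22725536]), np.float64(0.022852517216977827)), (array([0.4042951 , 0.22695237]), np.float64(0.01371211063716833)))
[([257.6, 189.4, 45.6, 43.5], 0.76)]
```

View pics/w15.png

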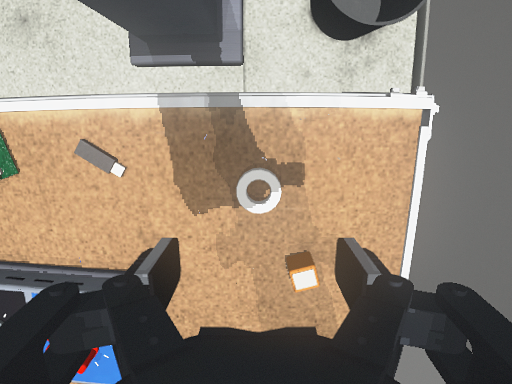

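```bash
python3 - <<'E'
from h import *
c=(.4044,.2271)
z=pick(c,90,.72); print("zg",z)
robot.line_to([c[0],c[1],.15],velocity=.15); st()
rod=(.5566,-.2038)
robot.move_to([rod[0],rod[1]-.075,.15],[180,0,90]); robot.pause(.2); st()
T=tool_T(); im,C=shot("wrist","w16")
for v in (170,120,90):
    HSV["white"]=((0,0,v),(180,45,255))
    try: hole_model(im,T,"white",z,.024)
    except Exception as e: print(v,e)
E
```

```text
hit True 0.013398483967303976
t 67.26 pos [0.4043 0.2271 0.0197] rot [-179.89    0.     90.02] j [-78.7  39.9  64.8 117.  -46.1  53.8  11.4] gap 0.529 F [-1.8 -1.   4.8] M [-0.04  0.3  -0.01]
zg 0.0197009084399897
t 68.28 pos [0.4036 0.2269 0.1492] rot [-1.7984e+02  7.0000e-02  9.0020e+01] j [-86.6  26.2  72.5 109.8 -27.7  64.7  -3.2] gap 0.532 F [ 0.1  0.1 -0.8] M [ 0.01 -0.01  0.  ]
t 70.38 pos [ 0.5573 -0.2774  0.15  ] rot [ 1.7999e+02 -3.0000e-02  9.0130e+01] j [-12.9  44.7  65.9  84.5 -41.1  77.4  55.7] gap 0.531 F [ 0.3 -0.2 -1.2] M [-0.02 -0.03  0.01]
hole fit tool mm [-2.64  0.46] obs [257.3 256.5  48.1] model [257.3 256.5  37.4]
hole fit tool mm [0.36 0.48] obs [257.3 250.9  39.6] model [257.3 250.9  38.1]
hole fit tool mm [0.36 0.48] obs [257.3 250.9  39.6] model [257.3 250.9  38.1]
```

View pics/w16.png

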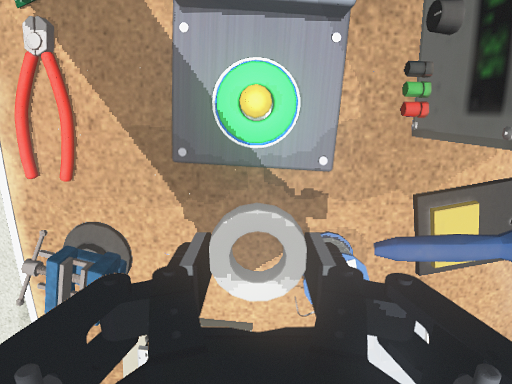

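```bash
python3 - <<'E'
from h import *
p=(.5561,-.2042)
robot.line_to([*p,.108],velocity=.15); robot.pause(.3); st()
hit=robot.line_to([*p,.0582],velocity=.04,f_stop=10); print(hit); st()
if not hit:
    fingers.gripper_to(.75); robot.pause(.2)
    robot.line_to([*p,.135],velocity=.2)
    robot.line_to([.5566,-.2038-.075,.16],velocity=.25); robot.pause(.1)
im,C=shot("wrist","w17")
im2,_=shot("side","s17"); cv2.imwrite("pics/s17z.png",cv2.resize(im2[180:300,230:340,::-1],None,fx=5,fy=5,interpolation=cv2.INTER_CUBIC))
E
```

```text
t 71.45 pos [ 0.5561 -0.2054  0.1085] rot [1.7995e+02 4.0000e-02 8.9910e+01] j [-21.9  44.7  66.   92.5 -42.7  71.5  52.3] gap 0.529 F [-0.3 -0.8 -0.7] M [-0.   -0.03  0.03]
False
t 72.84 pos [ 0.5563 -0.2044  0.0585] rot [1.7997e+02 1.0000e-02 9.0000e+01] j [-20.6  47.7  63.1  95.1 -45.9  66.8  54.4] gap 0.528 F [ 0.7  0.3 -0.4] M [ 0.01  0.02 -0.  ]
```

View pics/w17.png

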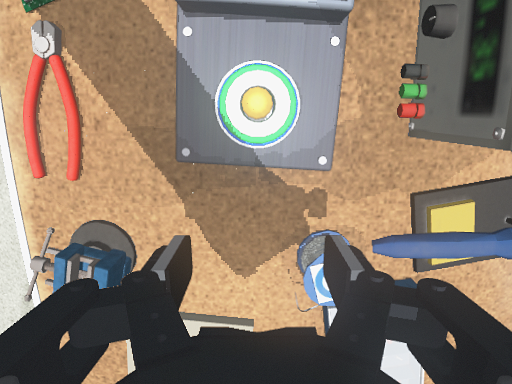

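View pics/s17z.png

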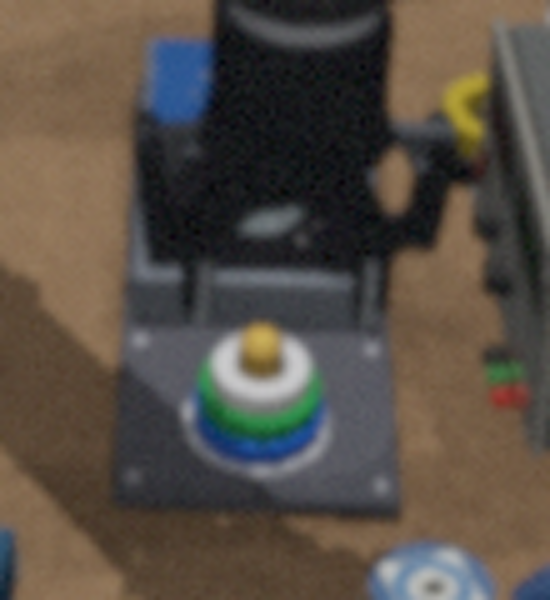

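```bash
python3 - <<'E'
from h import *
grip_knob([0.5697,0.0249],56.6)
turn(-90,6,.6); st()
fingers.gripper_to(0.5); robot.pause(.3)
p=robot.current_tool_pos(); robot.line_to([p[0],p[1],.13],velocity=.2)
robot.move_to([0.53,-0.05,0.20],[180,0,180]); robot.pause(.2); st()
im,C=shot("wrist","w18")
cv2.imwrite("pics/w18z.png",cv2.resize(im[130:330,120:420,::-1],None,fx=2.6,fy=2.6,interpolation=cv2.INTER_CUBIC))
E
```

```text
hit False
t 77.38 pos [0.5698 0.0251 0.073 ] rot [-1.7999e+02 -6.0000e-02  5.6610e+01] j [-44.   42.7  61.1  98.1 -41.2  64.6  -3.8] gap 0.147 F [-3.2  1.   5.7] M [0.16 0.42 0.03]
[(-6.0, 0.06), (-12.0, -0.04), (-18.0, -0.09), (-24.0, -0.13), (-30.0, -0.07), (-36.0, 0.06), (-42.0, -0.04), (-48.0, -0.02), (-54.0, -0.01), (-60.0, -0.05), (-66.0, 0.01), (-72.0, -0.06), (-78.0, 0.06), (-84.0, -0.08), (-90.0, -0.09)]
t 81.12 pos [0.5699 0.0246 0.0731] rot [-1.7997e+02 -3.0000e-02 -3.3120e+01] j [-44.   42.7  61.1  98.1 -41.2  64.6 -93.5] gap 0.148 F [ 0.9 -4.5  0.1] M [-0.96 -0.16 -0.07]
t 84.93 pos [ 0.5299 -0.0499  0.1997] rot [ 1.8000e+02 -3.0000e-02 -1.7999e+02] j [ 46.6  29.7 -61.6  92.4  26.9  74.2  70.7] gap 0.498 F [-0.2 -0.5  0.1] M [-0.04  0.02  0.03]
```

View pics/w18z.png

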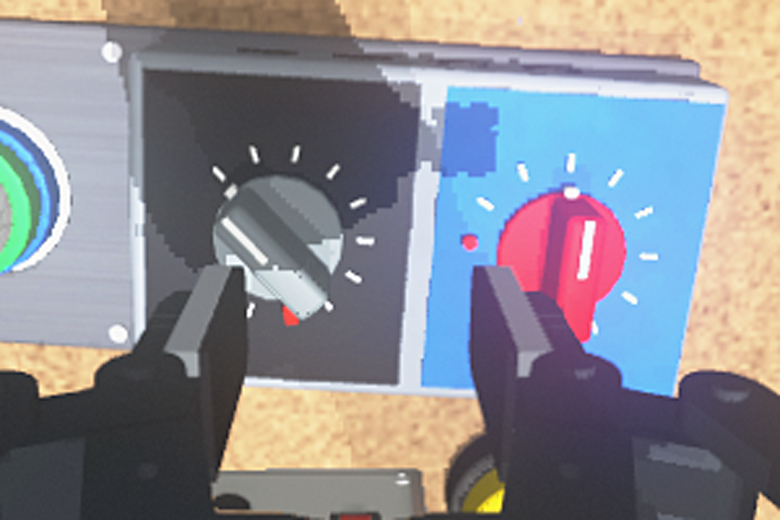

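```bash
cat > sel.py <<'E'
from h import *
def ov(pic,pose,rot,out,box,k=2.6):
    T=np.eye(4);T[:3,:3]=R.from_euler('xyz',rot,degrees=True).as_matrix();T[:3,3]=pose
    C=cam("wrist",T); c=np.array([.5697,.0249]); l=np.array([.5637,-.0790])
    im=cv2.imread(pic); x0,y0,x1,y1=box; z=cv2.resize(im[y0:y1,x0:x1],None,fx=k,fy=k,interpolation=cv2.INTER_CUBIC)
    def put(P,col):
        for q in w2px(P,C): cv2.circle(z,(int((q[0]-x0+.5)*k),int((q[1]-y0+.5)*k)),2,col,-1)
    for a,col in((60,(0,255,255)),(90,(0,255,0))):
        w=np.deg2rad(236.6-a)
        put([[*(c+r*np.array([np.cos(w),np.sin(w)])),.075] for r in (.0,.01,.023)],col)
        put([[*(c+r*np.array([np.cos(w),np.sin(w)])),.050] for r in (.026,)],col)
    cv2.imwrite(out,z)
ov("pics/w18.png",[.5299,-.0499,.1997],[180,-.03,-179.99],"pics/o18.png",(250,130,420,330),3)
E
python3 sel.py
```

```text
(no output)
```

View pics/o18.png

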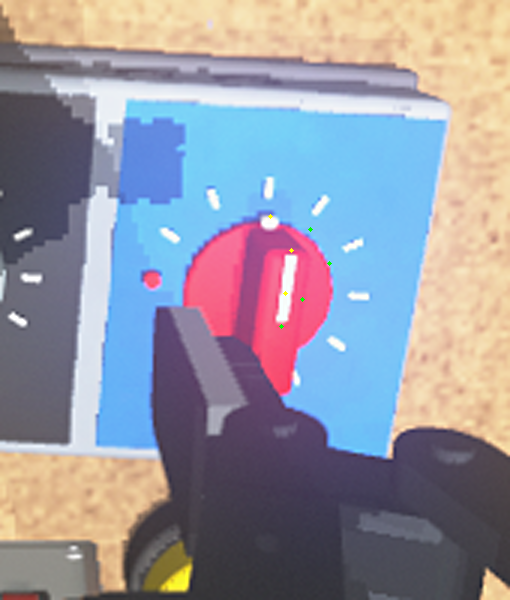

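```bash
python3 - <<'E'
from h import *
grip_knob([0.5697,0.0249],-3.4,force=90)
turn(-30,3,.6); robot.pause(.3); st()
fingers.gripper_to(0.3); robot.pause(.3); st()
p=robot.current_tool_pos(); robot.line_to([p[0],p[1],.13],velocity=.2)
fingers.gripper_to(1.0)
robot.move_to([0.53,-0.03,0.20],[180,0,180]); robot.pause(.2); st()
im,C=shot("wrist","w19")
from sel import ov
ov("pics/w19.png",robot.current_tool_pos(),robot.current_eef_rot(),"pics/o19.png",(150,130,400,330),3)
E
```

```text
hit False
t 88.57 pos [0.5703 0.0247 0.073 ] rot [-1.7999e+02 -8.0000e-02 -3.4000e+00] j [-44.   42.8  61.1  98.1 -41.2  64.6 -63.8] gap 0.143 F [-0.7  0.1  5.5] M [ 0.03  0.23 -0.  ]
[(-3.0, 0.13), (-6.0, 0.04), (-9.0, 0.03), (-12.0, 0.08), (-15.0, 0.01), (-18.0, 0.0), (-21.0, -0.0), (-24.0, -0.03), (-27.0, -0.0), (-30.0, -0.05)]
t 91.37 pos [0.5702 0.0244 0.073 ] rot [-1.7997e+02 -7.0000e-02 -3.3380e+01] j [-44.   42.8  61.1  98.1 -41.2  64.6 -93.8] gap 0.144 F [-1.6 -2.2  3.9] M [-0.53  0.38 -0.05]
t 91.95 pos [0.5703 0.0249 0.073 ] rot [-1.7993e+02 -6.0000e-02 -3.3390e+01] j [-44.   42.8  61.1  98.1 -41.2  64.6 -93.8] gap 0.303 F [-0.6 -0.1 -0.7] M [-0.03 -0.05  0.01]
t 95.63 pos [ 0.5299 -0.0299  0.1997] rot [-1.8000e+02 -3.0000e-02 -1.7999e+02] j [ 44.6  29.5 -61.6  92.7  26.8  74.1  68.6] gap 0.994 F [ 0.6 -0.  -0.3] M [-0.01  0.03 -0.05]
```

View pics/o19.png

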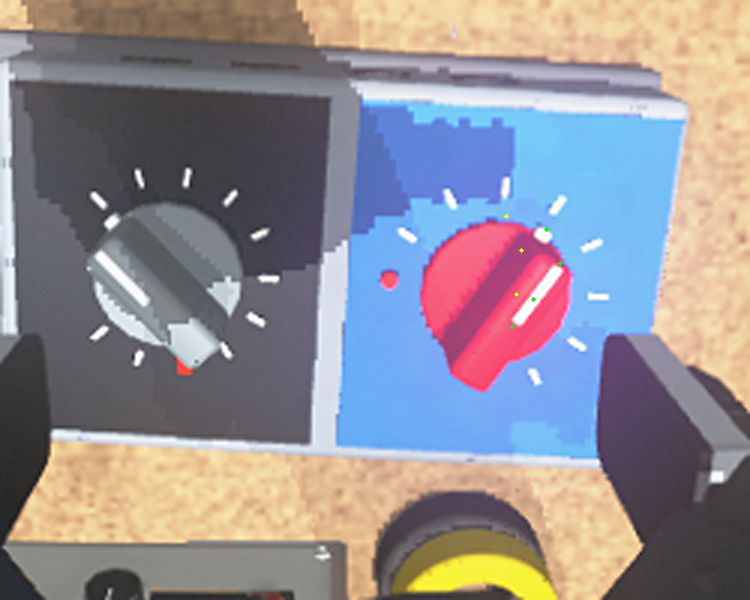

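```bash
python3 - <<'E'
from h import *
robot.move_to([0.564,-0.125,0.18],[180,0,90]); robot.pause(.4); st()
im,C=shot("wrist","w20"); np.save("C20.npy",C[2])
q=w2px([[.5637,-.079,.045]],C)[0]; print(q)
x0,y0=int(q[0])-55,int(q[1])-55
print(x0,y0)
cv2.imwrite("pics/w20z.png",cv2.resize(im[y0:y0+110,x0:x0+110,::-1],None,fx=5.4,fy=5.4,interpolation=cv2.INTER_CUBIC))
E
```

```text
t 97.23 pos [ 0.564  -0.1249  0.18  ] rot [180.    -0.    90.02] j [ 36.7  28.3 -37.4  87.3  17.8  70.5  -3.3] gap 1.001 F [-0.   0.1  0.1] M [-0.05  0.01  0.01]
[256.49614779 137.79330323]
201 82
```

View pics/w20z.png

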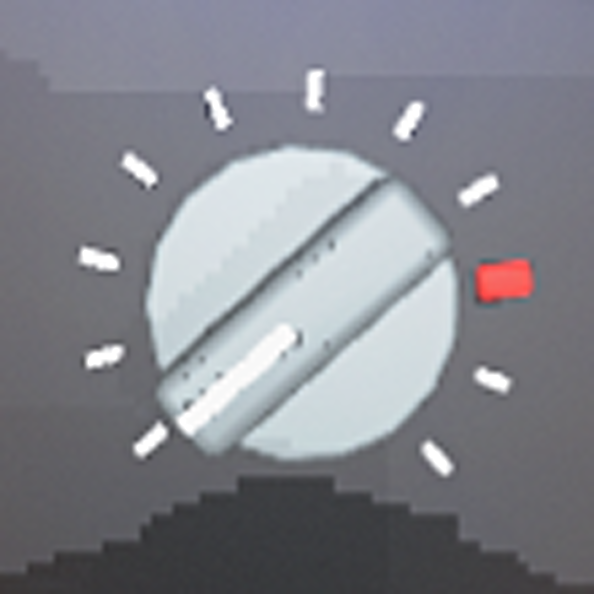

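```bash
python3 - <<'E'
from fit import *
im=cv2.imread("pics/w20.png"); W=np.load("C20.npy"); K,k1,_=cam("wrist",np.eye(4)); C=(K,k1,W)
hsv=cv2.cvtColor(im,cv2.COLOR_BGR2HSV); x0,y0=201,82
white=cv2.inRange(hsv,(0,0,215),(180,30,255)); red=cv2.inRange(hsv,(0,120,100),(8,255,255))|cv2.inRange(hsv,(172,120,100),(180,255,255))
def cents(m,approx):
    out=[]
    g=np.indices(m.shape)
    for p in approx:
        u=np.array(p)/5.4+[x0,y0]-.4; 
        sel=(np.hypot(g[1]-u[0],g[0]-u[1])<6); w=sel*(m>0)
        out.append([ (g[1]*w).sum()/w.sum(),(g[0]*w).sum()/w.sum()])
    return np.array(out)
tk=[(150,440),(104,357),(99,260),(140,170),(218,109),(315,90),(409,120),(479,189),(492,379),(437,458)]; idx=[0,1,2,3,4,5,6,7,9,10]
P=cents(white,tk); l,e=fitdial(px2w(P,.045,C)[:,:2],idx,27); print(l,np.rad2deg(l[3]),e)
M=cents(red,[(505,280)]); p=px2w(M,.045,C)[0,:2]-l[:2]; print("mark px",M,"r",np.hypot(*p),"deg",np.rad2deg((l[3]-np.arctan2(p[1],p[0]))%(2*np.pi)))
# pointer bar end line
L=np.array([(185,422),(292,335)])/5.4+[x0,y0]-.4; q=px2w(L,.075,C)[:,:2]; d=q[0]-q[1]; print("ptr deg (line dir)",np.rad2deg((l[3]-np.arctan2(d[1],d[0]))), q-l[:2])
E
```

```text
[ 0.56368926 -0.07907981  0.03177148  3.86811992] 221.62694610186495 0.00019502778561590478
mark px [[293.79411765 133.51470588]] r 0.031075124264834553 deg 214.91727351050108
ptr deg (line dir) 362.77597905459953 [[-0.01603008 -0.01384643]
 [-0.00122891 -0.00192428]]
```

```bash
python3 - <<'E'
from h import *
c=[0.5637,-0.0790]
robot.move_to([*c,.13],[180,0,221.5]); st()
if robot.current_joint_positions()[6]-216>-172:
    grip_knob(c,221.5,force=90)
    q=np.array(robot.current_joint_positions())
    y=robot.current_eef_rot()[2]%360
    turn(-(y-6.6),10,.5); st()
E
```

```text
t 98.97 pos [ 0.5638 -0.0792  0.13  ] rot [-1.7999e+02 -1.0000e-02 -1.3855e+02] j [ 47.4  41.3 -64.6  91.8  38.8  72.2 107.3] gap 1.001 F [-0.4  0.7  0.4] M [-0.03 -0.01  0.06]
hit False
t 101.02 pos [ 0.564  -0.0785  0.0731] rot [-1.7997e+02  4.0000e-02 -1.3849e+02] j [ 45.9  44.7 -61.6  95.2  42.4  66.6 104.7] gap 0.142 F [-1.6  1.1  5.6] M [ 0.08  0.42 -0.04]
[(-10.0, -0.0), (-20.0, 0.01), (-30.0, -0.01), (-40.0, 0.02), (-50.0, 0.05), (-60.0, -0.02), (-70.0, 0.03), (-80.0, 0.02), (-90.0, 0.01), (-100.0, 0.04), (-110.0, 0.01), (-120.0, 0.0), (-130.0, 0.06), (-140.0, 0.09), (-150.0, -0.02), (-160.0, 0.02), (-170.0, 0.04), (-180.0, -0.04), (-190.0, -0.02), (-200.0, 0.03), (-210.0, -0.03), (-214.9, 0.03)]
t 107.39 pos [ 0.5626 -0.079   0.0731] rot [1.7995e+02 1.4000e-01 6.8600e+00] j [  45.9   44.6  -61.6   95.2   42.3   66.7 -109.9] gap 0.144 F [-3.1 -4.6  5.3] M [-0.96  0.72 -0.01]
```

```bash
python3 - <<'E'
from h import *
fingers.gripper_to(0.4); robot.pause(.2)
p=robot.current_tool_pos(); robot.line_to([p[0],p[1],.14],velocity=.15); fingers.gripper_to(1.0)
robot.move_to([0.564,-0.125,0.18],[180,0,90]); robot.pause(.4); st()
im,C=shot("wrist","w21"); np.save("C21.npy",C[2])
q=w2px([[.5637,-.079,.045]],C)[0]
x0,y0=int(q[0])-55,int(q[1])-55
print(x0,y0)
z=cv2.resize(im[y0:y0+110,x0:x0+110,::-1],None,fx=5.4,fy=5.4,interpolation=cv2.INTER_CUBIC)
c=np.array([.5637,-.0790]); w=np.deg2rad(221.55-214.9); u=np.array([np.cos(w),np.sin(w)])
for P in [[*(c+r*u),zz] for r in (0,.01,.023) for zz in (.075,)]+[[*(c+.026*u),.045]]:
    g=w2px([P],C)[0]; cv2.circle(z,(int((g[0]-x0+.5)*5.4),int((g[1]-y0+.5)*5.4)),3,(0,255,0),-1)
cv2.imwrite("pics/w21z.png",z)
E
```

```text
t 110.92 pos [ 0.564  -0.1249  0.18  ] rot [-180.   -0.   90.] j [ 50.   37.  -61.7  86.8  33.1  76.1 -15. ] gap 1.003 F [-0.  -0.2  0.5] M [-0.01 -0.02  0.  ]
201 82
```

View pics/w21z.png

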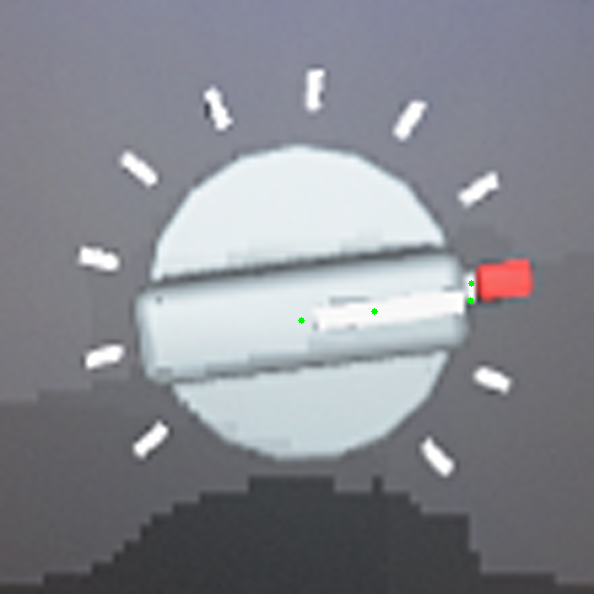

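View pics/w21.png

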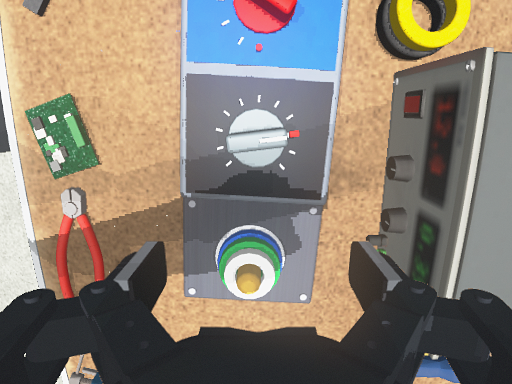

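```bash
python3 - <<'E'
from h import *
robot.move_to([0.53,-0.05,0.24],[180,0,180]); robot.pause(.3); st()
im,C=shot("wrist","w22")
robot.move_to([0.40,0.15,0.30],[180,0,180])
a,_=shot("top","t22"); b,_=shot("side","s22")
z=lambda x,k:cv2.resize(x,None,fx=k,fy=k,interpolation=cv2.INTER_CUBIC)
u=z(b[180:290,230:340,::-1],4); v=z(im[120:260,30:390,::-1],2.1)
cv2.imwrite("pics/f.png",u); cv2.imwrite("pics/f2.png",v)
E
```

```text
t 112.64 pos [ 0.53   -0.0502  0.2398] rot [ 1.7999e+02 -1.0000e-02  1.7998e+02] j [ 46.7  27.4 -61.6  88.8  24.4  78.5  72.9] gap 0.997 F [0.4 0.4 1.3] M [ 0.03  0.   -0.01]
```

View pics/f.png

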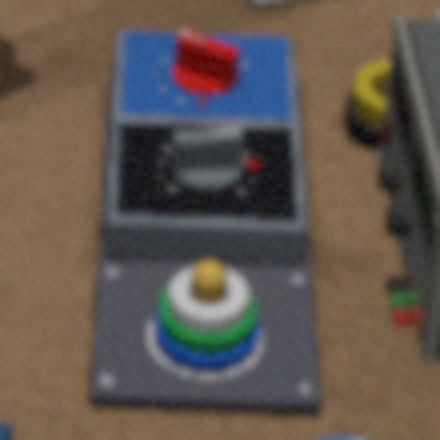

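View pics/f2.png

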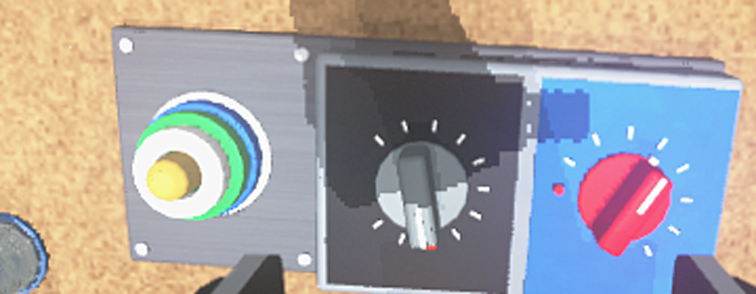

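View pics/t22.png

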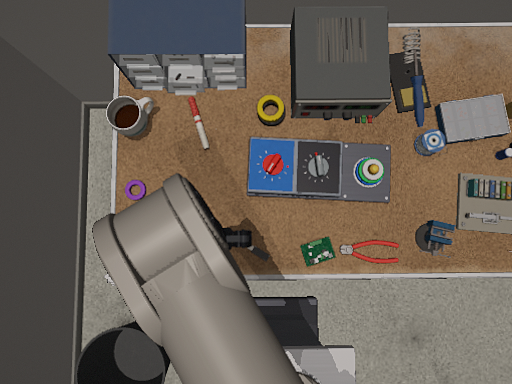

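All three cores are stacked flat, the selector is on its third click and the level pointer is on the red mark. Handing in.

```bash
python3 - <<'E'
from h import *
workorder.close_job(); robot.pause(1.2); print(robot.current_time_s())
E
```

```text
the job is handed in; nothing more can be done
the job is handed in; nothing more can be done
```

I did the whole job in the order asked and handed it in at about 114 s of the 210 s allowed. The tester looked right in every last picture.

- **Zeroing:** I turned the selector and then the level dial anticlockwise to zero. The level dial's stop showed as a rise in torque. I let the selector go about 3° before its stop, so it settled into its zero click, and I checked that in the picture.
- **Cores:** I threaded blue, then green, then white onto the rod, with no contact force at any placing. There was no yellow core: the yellow ring on the bench measured about 64 mm outside and 38 mm inside, so it is a tape roll. I left the purple look-alike alone.
- **Selector:** the first 90° turn ended at 2 clicks instead of 3, probably because the grip slackened. The picture showed it, so I added one more click, and the last pictures show the third tick.
- **Level dial:** I measured the mark at 214.9° and brought the pointer there, within about half a degree by the gripper's angle. The close-up shows the pointer tip at the inner end of the red mark.

**Less certain:** my two readings of the level dial's zero from the picture differed by a few degrees, one on each side of zero. I relied on the torque at the stop, which puts it at zero. I did not press the stack down; that the cores are fully home rests on the side and wrist pictures, which show no gaps.

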